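# Lock the pull-out coffee shelf home

## Robot

A 6-joint arm with a two-finger parallel gripper is mounted at the origin on the work surface. World frame = base frame: x ahead of the robot, y to its left, z up, the work surface at z = 0. Lengths are in m, angles in rad, forces in N, time in s.
With the tool pointing down it reaches from about 0.25 to 0.8 m from the base axis. Payload 8.5 kg.
Tool frame: the origin (TCP) lies between the finger pads; the fingertips stand 14 mm ahead of it and the grasp point (between the pads) lies 5 mm behind it; x points along the fingers, y is the direction in which the jaws open and shut, and the axes are right-handed (so a half turn about x gives the same grasp; the last joint's range is limited). The gripper opens to 85 mm and grips with 20 to 120 N. Pads are 22 mm wide; open, the fingers measure 114 mm over their backs; the gripper's body (76 mm by 85 mm) begins 54 mm behind the grasp point. The pads swing forward as they close: fully open they stand 13 mm farther back than shut.
Start: joints at [-1.311, 0.238, -0.013, 1.319, 0, 1.571], TCP at [0.135, -0.507, 0.22] pointing down, gripper open.
Joint ranges: [-2.66, 2.66], [-1.03, 1.9], [-1.14, 1.46], [-1.82, 2.27], [-1.45, 1.34], [-3.14, 3.14]. Speed limits (rad/s): [2.22, 2.22, 2.79, 3.14, 3.14, 3.14].

## Interface

Orientations are given as [roll, pitch, yaw] about the fixed x, y, z axes, in that order (R = Rz(yaw) Ry(pitch) Rx(roll)).
In Python, from bench import arm gives the robot as it stands. The module is installed in compiled form; this text tells all that it offers.
- The arm moves only by the tool jog_arm, never from a script. Its argument "plan" is text: rows parted by semicolons, each of 6 numbers parted by spaces: the shift along the tool's x, y, z in m, then the turn, a rotation vector about the tool's x, y, z in rad. In form: tx ty tz wx wy wz; .... A call has 1 to 5 rows; each row shifts and turns the pose as measured when the row begins, along the tool's axes as they then stand; what a row does not reach is not made up. A row lasts 1/8 s, in which the tool goes at most 62.5 mm and 10.7 degrees, less where a joint would pass 70% of its speed; a pose out of reach is approached as far as the arm can. A call is refused whole if a number of a shift passes 0.0625 or a number of a turn 0.188, either way. A call with a gripper value outside its range is refused whole. "jaw" is the finger opening in m, from 0 to 0.0854, set as the call begins (left out, the last holds). The fingers move at their own pace and stop on an object; "force" is the grip in N (left out, the last holds). Time passes only in rows, so rows that do not move let the fingers close. It gives the time, the measured TCP pose, the force and the opening at its end, in the units of the state.
- arm.read_state(): the state, without advancing time (a new reading comes with each control period).
- arm.camera(name): name is "side" or "top"; returns a dict with "frame" (400x640x3 uint8, red, green, blue), "mtx" (3x3 intrinsics, pixels), "origin" and "rotation" of the camera in the world. Camera axes: x right, y up, looking along -z (the intrinsics and any distortion apply to the point x, -y, -z); pixel columns grow to the right and rows downward; lengths in m; the calibration is good to about 2 mm. A picture is of the moment at which its call begins. There is no depth.
- arm.finish_job(): hands the job in, once; it reports no verdict.
The state is a dict: "time": time; "qpos": joint angles; "dq": joint speeds; "joint_torque": joint torques, N m; "eef_pos": TCP position; "tool_rot": TCP orientation; "force": force on the tool from outside, world axes, zero at the start; "moment": the same for the moment, N m; "width": opening from 0.0 (shut) to 1.0 (fully open).
Only numpy, scipy, OpenCV 4.12 (cv2) and the standard library are available. Lean on these libraries where they do the work, as an engineer would, in place of code of your own. Each camera call takes 0.05 s, during which the arm holds its last target. There are 200 camera calls.

## Task

The loaded pull-out coffee shelf is standing open, in front of its spring catch. Press the catch's steel thumb plate down with a fingertip and, holding it down, push the shelf's front panel over the lock pins; push the shelf fully home and take your hand away, so that the catch springs up in front of the panel and locks the shelf in. Lift nothing: the mug and the jar ride along standing on the shelf, and the canister and the tumbler on the counter stay where they are.

Things in the scene. Friction and masses are not known exactly. Their poses are not given: they have to be found in the camera images.
- base: Shelf unit fixed on the counter: ash base board 400 x 300 x 16 mm, aluminium side channels 64 mm high (inner faces y = +-140 mm), rear stop board 76 mm high. It never moves. Origin at the centre of its underside, on the counter; x points along the slide from the open end to home (roughly to the robot's left), y across, z up. The other entries give x, y, z in this frame.
- shelf (a joint): How far the shelf has slid home, in m: 0 fully open, 0.067 at the rear stop. At 0.032 the back of its front panel meets the lock pins if the catch is up; from 0.061 the panel is past them. It slides along the base's x, cannot be lifted out, does not spring back and takes about 3 N to push.
- shelf_front (a point): Middle of the top edge of the outer (open-end) face of the shelf's ash front panel, at x = -145 mm + joint shelf, y = 0, z = 86 mm. The panel is 18 mm thick in x, 270 mm wide, 45 mm high (z = 41 to 86 mm). Behind it is the white shelf board, 240 x 258 mm, top at z = 74 mm, with a low steel rail (top at z = 92 mm) on its other three sides.
- catch (a joint): How far the spring catch is pressed down, in m: 0 up (its springs return it), 0.012 fully down. About 4 N starts it and 9 N holds it fully down. The lock pins clear the panel's lower edge from 0.007 on. A panel standing over the pins keeps the catch down; once it is past and the plate is let go, the pins rise in front of it.
- thumb_plate (a point): Middle of the free end (the unit's open end) of the top of the catch's steel thumb plate: x = -195 mm, y = 0, z = 36 mm when up. A level strip 60 mm wide runs 120 mm from here along +x, passing 5 mm under the front panel; pressed anywhere it goes straight down. A fingertip can stay on it, in front of the panel, for the whole slide. Steel cheeks beside it (y = +-56 mm) are 28 mm high.
- lock_pins (a point): Point midway between the tops of the catch's two steel lock pins: x = -90 mm, y = 0, z = 48 mm when up; it goes down with the plate. The pins are 12 mm thick, stand 12 mm above the plate at y = +-45 mm on a cross piece at the plate's far end, and leave 78 mm free between them for the finger.
- mug: White mug, 82 mm across, 92 mm high, handle to one side, standing loose on the shelf board with its middle at least 145 mm from the front panel's outer face. Origin at the centre of its foot, z up.
- jar: Amber coffee jar with a black lid, 72 mm across, 115 mm high, standing loose on the shelf board beside the mug, as far from the panel. Origin at the centre of its foot, z up.
- canister: Steel tea canister, 96 mm across, 138 mm high, standing loose on the counter past one end of the unit. Origin at the centre of its foot, z up.
- tumbler: Blue-glazed handleless cup, 76 mm across, 105 mm high, standing loose on the counter past the other end of the unit. Origin at the centre of its foot, z up.

How it is judged:
On the way, in this order (a step that is already met when the one before it is completed fails the run):
1. the thumb plate is held down by the fingers with the shelf still in front of the pins (value of joint catch above 0.006 m and contact force between the fingers and catch above 0.5 N and value of joint shelf below 0.04 m), for 0.1 s.
2. the shelf is past the lock pins (value of joint shelf above 0.0605 m), for 0.05 s.
At the end, for the whole second after the job is handed in: The shelf is home (joint over 0.0605 m, its panel past the pins) with the catch sprung up in front of it (pressed less than 2 mm); mug and jar stand upright and still on the shelf board; canister and tumbler are within 20 mm of where they stood (value of joint shelf above 0.0605 m and value of joint catch below 0.002 m and angle between each of mug, jar's own z axis and vertical below 0.1 rad and z of mug in the frame of base between 0.07 and 0.078 m and z of jar in the frame of base between 0.07 and 0.078 m and linear speed of each of mug, jar below 0.02 m/s and distance of each of canister, tumbler from where it was at the start of the episode below 0.02 m); the robot touches nothing.
It fails at once if the mug is lifted off the shelf or tipped (z of mug in the frame of base above 0.085 m or angle between mug's own z axis and vertical above 0.4 rad).
It fails at once if the jar is lifted off the shelf or tipped (z of jar in the frame of base above 0.085 m or angle between jar's own z axis and vertical above 0.4 rad).
It fails at once if the canister is moved more than 20 mm (distance of canister from where it was at the start of the episode above 0.02 m).
It fails at once if the tumbler is moved more than 20 mm (distance of tumbler from where it was at the start of the episode above 0.02 m).
It also fails if it takes over 32 s, if anything falls off the work surface, if the arm or the gripper's body presses on something with over 40 N, if the wrist force passes 120 N, or if a joint passes its speed limit or range.

## Working session

There is one attempt and no reset: what is moved stays moved. The work goes in short steps, Python scripts to look and compute and a tool call to move; the robot and the scene stay as the last step left them, time stands still between calls to the robot, and variables do not carry over. Pictures are saved under pics/ and viewed, about 8 in all and at most 12, crops included, and the job is handed in when it is done.

Besides the shell and the picture viewer there is one more tool, called as name(argument=value, ...), one argument or row to a line, values as JSON. jog_arm: Moves the arm, as the interface text tells. Its arguments: {"type":"object","properties":{"plan":{"type":"string"},"jaw":{"type":"number"},"force":{"type":"number"}},"required":["plan"]}

```bash
mkdir -p pics
python3 - <<'E'
from bench import arm
import cv2
s=arm.read_state();print(s)
for n in("side","top"):
    c=arm.camera(n);cv2.imwrite(f"pics/{n}0.png",c["frame"][:,:,::-1]);print(n,c["mtx"],c["origin"],c["rotation"],[k for k in c])
E
```

```text
{'time': 0.0, 'qpos': array([-1.31099210e+00,  2.38787439e-01, -1.42293249e-02,  1.31921128e+00,
        4.55275025e-05,  1.57081800e+00]), 'dq': array([-3.30011505e-05, -1.73382061e-03,  8.60902199e-04, -1.00666258e-03,
        1.09720936e-03, -4.39107963e-04]), 'joint_torque': array([ 3.07702858e-04, -5.38782907e+01,  3.46437335e+01,  1.85708905e-02,
       -1.43550270e-06,  3.22074463e-06]), 'eef_pos': array([ 0.13477321, -0.50696842,  0.21988385]), 'tool_rot': array([-1.6025631 ,  1.56936388,  1.79881207]), 'force': array([ 0.15245327, -0.95519691,  0.66314532]), 'moment': array([ 0.03352292,  0.0022633 , -0.03344743]), 'width': 1.0000291025192558}
side [[506.41689688   0.         312.2626025 ]
 [  0.         506.41689688 197.97005242]
 [  0.           0.           1.        ]] [0.21762115 0.76348997 0.76663433] [ 0.88192461 -0.02087059 -2.72172355] ['frame', 'mtx', 'origin', 'rotation']
top [[432.96290134   0.         324.64452133]
 [  0.         432.96290134 194.20902984]
 [  0.           0.           1.        ]] [0.39787122 0.016405   1.24243351] [ 0.09600027  0.01693422 -1.56880855] ['frame', 'mtx', 'origin', 'rotation']
```

View pics/side0.png

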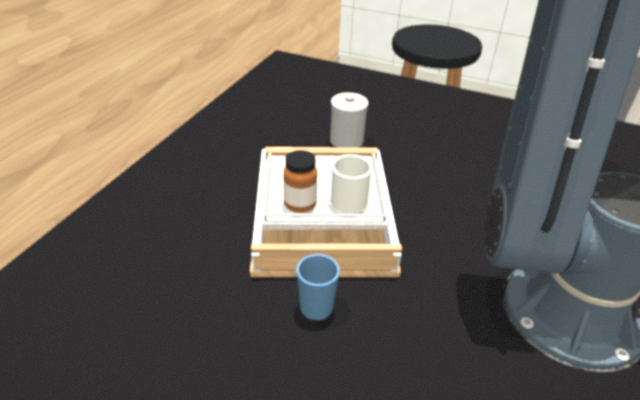

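View pics/top0.png

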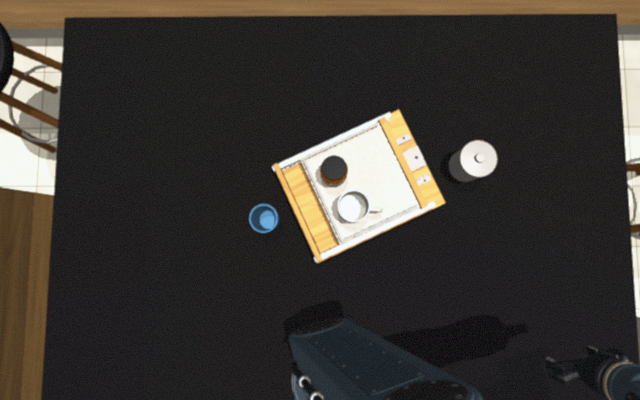

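Run:
```python
import cv2
im=cv2.imread("pics/top0.png")[95:275,255:515]
cv2.imwrite("pics/topc.png",cv2.resize(im,None,fx=3,fy=3,interpolation=cv2.INTER_CUBIC))
```

```text
(no output)
```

View pics/topc.png

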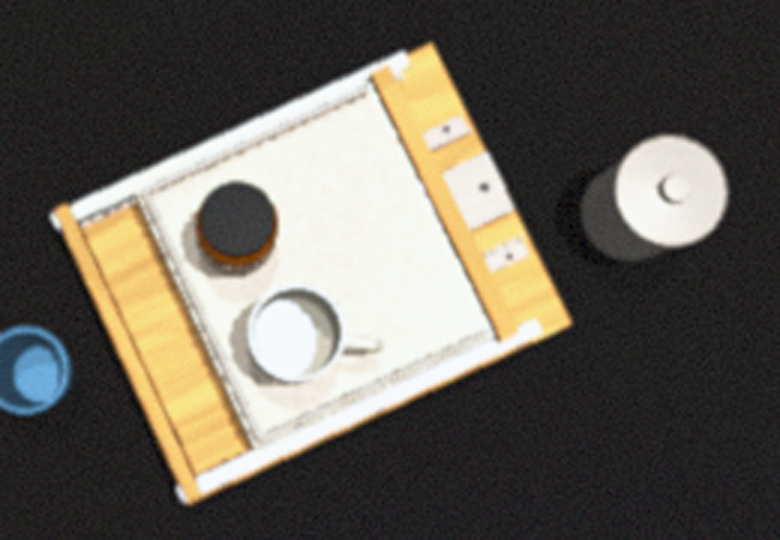

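```bash
cat > h.py <<'E'
import numpy as np
from scipy.spatial.transform import Rotation as R
K=np.array([[432.96290134,0,324.64452133],[0,432.96290134,194.20902984],[0,0,1]])
O=np.array([0.39787122,0.016405,1.24243351]);RC=R.from_euler('xyz',[0.09600027,0.01693422,-1.56880855]).as_matrix()
def ray(u,v,z,K=K,O=O,RC=RC):
    d=np.linalg.inv(K)@[u,v,1]; d=RC@(d*[1,-1,-1]); return O+d*(z-O[2])/d[2]
def crop(u,v,z): return ray((u+.5)/3-.5+255,(v+.5)/3-.5+95,z)
E
python3 - <<'E'
from h import *
P={}
for n,a in dict(openL=(434,43,.016),openR=(572,322,.016),plL=(492,153,.036),plR=(512,210,.036),rearL=(66,204,.076),rearR=(190,501,.076),panL=(372,80,.086),panR=(496,340,.086),can=(672,190,.138),tum=(28,370,.105),mug=(293,335,.166),jar=(236,220,.189)).items():
    P[n]=crop(*a);print(n,P[n].round(4))
# fit pose, fixed known points
B={'openL':(-.2,-.15),'openR':(-.2,.15),'panL':(-.127,-.135),'panR':(-.127,.135),'plL':(-.195,-.03),'plR':(-.195,.03)}
import itertools
for sg in(1,):
    A=np.array([P[k][:2] for k in B]);b=np.array(list(B.values()))
    M,m=A.mean(0),b.mean(0)
    for flip in(1,-1):
        bb=(b*[1,flip]); m=bb.mean(0)
        H=(bb-m).T@(A-M);U,S,V=np.linalg.svd(H);r=V.T@np.diag([1,np.linalg.det(V.T@U.T)])@U.T
        t=M-r@m;print(flip,np.arctan2(r[1,0],r[0,0]),t);print((bb@r.T+t-A).round(4))
        for k in('rearL','rearR','can','tum','mug','jar','plL','plR'):print(k,((P[k][:2]-t)@r).round(4))
E
```

```text
openL [ 0.7636 -0.1782  0.016 ]
openR [ 0.4939 -0.304   0.016 ]
plL [ 0.6516 -0.2278  0.036 ]
plR [ 0.5974 -0.2454  0.036 ]
rearL [0.5967 0.1676 0.076 ]
rearR [0.3294 0.0538 0.076 ]
panL [ 0.7085 -0.1105  0.086 ]
panR [ 0.4724 -0.2181  0.086 ]
can [ 0.5978 -0.3601  0.138 ]
tum [0.4444 0.1954 0.105 ]
mug [ 0.4712 -0.0341  0.166 ]
jar [0.564  0.0132 0.189 ]
1 2.0028753431328292 [ 0.54172714 -0.05598198]
[[-0.0019  0.0034]
 [-0.0047  0.0036]
 [ 0.009  -0.0043]
 [-0.0001 -0.0098]
 [-0.001   0.0073]
 [-0.0013 -0.0002]]
rearL [ 0.18   -0.1435]
rearR [0.1886 0.1469]
can [-0.2996  0.0765]
tum [ 0.269  -0.0169]
mug [0.0494 0.0549]
jar [ 0.0535 -0.0492]
plL [-0.2021 -0.0278]
plR [-0.1954  0.0288]
-1 -1.1431798421251989 [ 0.68674966 -0.37232335]
[[-0.0233  0.05  ]
 [-0.0266  0.0514]
 [ 0.0484 -0.0903]
 [ 0.0389 -0.0947]
 [-0.0184  0.0454]
 [-0.0189  0.0381]]
rearL [-0.5287  0.1419]
rearR [-0.5359 -0.1485]
can [-0.048  -0.0759]
tum [-0.6171  0.0149]
mug [-0.3971 -0.0559]
jar [-0.4017  0.0482]
plL [-0.1461  0.028 ]
plR [-0.1525 -0.0287]
```

```bash
cat >> h.py <<'E'
TH=1.995; ex=np.array([np.cos(TH),np.sin(TH),0]);ey=np.array([-ex[1],ex[0],0])
THUMB=np.array([.626,-.2366,0]); ORG=THUMB+.195*ex
def rep(bx,by,z):
    from bench import arm
    s=arm.read_state();T=R.from_euler('xyz',s['tool_rot']).as_matrix();p=s['eef_pos']
    tgt=ORG+bx*ex+by*ey+[0,0,z]
    want=np.column_stack([[0,0,-1],-ey,-np.cross([0,0,1],ey)*-1*-1]); want[:,2]=np.cross(want[:,0],want[:,1])
    w2=want*[1,-1,-1]
    print('t',s['time'],'p',p.round(4),'base',(np.array([ex,ey])@(p-ORG)).round(4),'F',s['force'].round(1),'w',s['width'])
    print('tool axes\n',T.round(3))
    for w in(want,w2):print('turn(tool)',R.from_matrix(T.T@w).as_rotvec().round(4),'shift after turn',(w.T@(tgt-p)).round(4))
    print('shift in current tool',(T.T@(tgt-p)).round(4))
E
python3 -c "
from h import *
rep(-.168,0,.16)"
```

```text
t 0.1 p [ 0.1348 -0.507   0.2199] base [-0.2392  0.559 ] F [-0.1  0.3  0.1] w 1.0038000118218564
tool axes
 [[-0.     0.257 -0.966]
 [ 0.001 -0.966 -0.257]
 [-1.    -0.001 -0.   ]]
turn(tool) [-1.7353e+00 -1.1000e-03  1.0000e-03] shift after turn [ 0.0599  0.559  -0.0712]
turn(tool) [1.4063e+00 9.0000e-04 1.1000e-03] shift after turn [ 0.0599 -0.559   0.0712]
shift in current tool [ 0.0602 -0.1617 -0.5398]
```

jog_arm(
  plan="0 -0.016 -0.054 0 0 0; 0 -0.016 -0.054 0 0 0; 0 -0.016 -0.054 0 0 0; 0 -0.016 -0.054 0 0 0; 0 -0.016 -0.054 0 0 0",
  jaw=0,
  force=60,
)

```text
time: 0.72
eef_pos: [0.3787, -0.3587, 0.2182]
tool_rot: [-1.209, 1.568, 2.183]
force: [-0.1, -0.2, -0.1]
width: 0.001
```

jog_arm(
  plan="0 -0.016 -0.054 0 0 0; 0 -0.016 -0.054 0 0 0; 0 -0.016 -0.054 0 0 0; 0 -0.016 -0.054 0 0 0; 0 -0.016 -0.054 0 0 0",
)

```text
time: 1.35
eef_pos: [0.6272, -0.2075, 0.2165]
tool_rot: [-0.898, 1.566, 2.496]
force: [0.5, -0.9, 0.3]
width: -0.002
```

jog_arm(
  plan="0 0 0 -0.173 0 0; 0 0 0 -0.173 0 0; 0 0 0 -0.173 0 0; 0 0 0 -0.173 0 0; 0 0 0 -0.173 0 0",
)

```text
time: 1.98
eef_pos: [0.6302, -0.2029, 0.2113]
tool_rot: [-1.642, 1.559, 2.648]
force: [-0.1, 1.0, 0.3]
width: 0.006
```

jog_arm(
  plan="0 0 0 -0.173 0 0; 0 0 0 -0.173 0 0; 0 0 0 -0.173 0 0; 0 0 0 -0.173 0 0; 0 0 0 -0.173 0 0",
)

```text
time: 2.6
eef_pos: [0.6292, -0.2025, 0.2084]
tool_rot: [-2.48, 1.554, 2.705]
force: [0.5, -0.1, -0.1]
width: -0.001
```

```bash
python3 -c "
from h import *
rep(-.168,0,.10)"
```

```text
t 2.6 p [ 0.6292 -0.2025  0.2084] base [-0.1652 -0.0169] F [ 0.5 -0.1 -0.1] w -0.0013562821561340106
tool axes
 [[-0.015  0.89   0.455]
 [ 0.007  0.455 -0.89 ]
 [-1.    -0.01  -0.013]]
turn(tool) [ 0.0486 -0.0131  0.0108] shift after turn [ 0.1084 -0.0169  0.0028]
turn(tool) [-3.0929 -0.0166 -0.0203] shift after turn [ 0.1084  0.0169 -0.0028]
shift in current tool [ 0.1085 -0.0159  0.0034]
```

jog_arm(
  plan="0 -0.008 0.0015 0.049 -0.013 0.011; 0.03 -0.008 0.0015 0 0 0; 0.035 0 0 0 0 0; 0.035 0 0 0 0 0; 0 0 0 0 0 0",
)

```text
time: 3.22
eef_pos: [0.6148, -0.2122, 0.1042]
tool_rot: [-2.412, 1.569, 2.726]
force: [-0.2, 0.5, -0.2]
width: -0.005
```

```bash
python3 -c "
from h import *
rep(-.168,0,.055)
from bench import arm
import cv2
c=arm.camera('side')['frame'][:,:,::-1];d=arm.camera('top')['frame'][:,:,::-1]
a=cv2.resize(c[60:300,200:440],None,fx=1.6,fy=1.6);b=cv2.resize(d[80:320,270:510],None,fx=1.6,fy=1.6)
cv2.imwrite('pics/h1.png',cv2.hconcat([a,b]))"
```

```text
t 3.225 p [ 0.6148 -0.2122  0.1042] base [-1.681e-01  1.000e-04] F [-0.2  0.5 -0.2] w -0.005425346237207133
tool axes
 [[-0.002  0.911  0.413]
 [ 0.001  0.413 -0.911]
 [-1.    -0.002 -0.002]]
turn(tool) [ 0.0012 -0.0017  0.0015] shift after turn [ 0.0492  0.0001 -0.0001]
turn(tool) [-3.1404e+00 -2.4000e-03 -2.7000e-03] shift after turn [ 0.0492 -0.0001  0.0001]
shift in current tool [ 0.0492  0.0002 -0.    ]
```

View pics/h1.png

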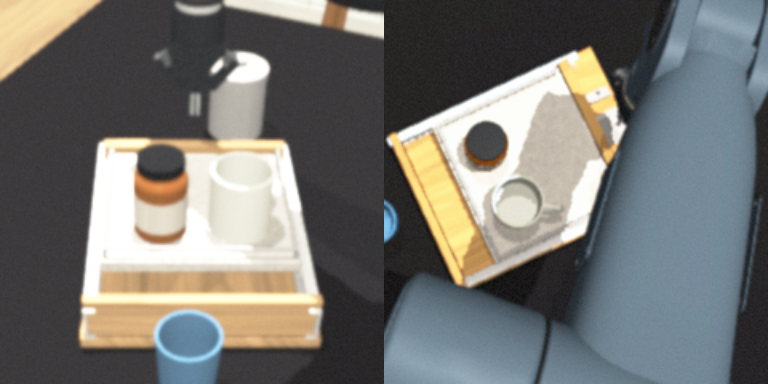

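jog_arm(
  plan="0.025 0 0 0 0 0; 0.015 0 0 0 0 0; 0.01 0 0 0 0 0; 0 0 0 0 0 0",
)

```text
time: 3.82
eef_pos: [0.621, -0.2141, 0.0621]
tool_rot: [0.83, 1.559, -0.315]
force: [-0.1, 1.8, -0.2]
width: -0.001
```

jog_arm(
  plan="0.006 0 0 0 0 0; 0 0 0 0 0 0",
)

```text
time: 4.08
eef_pos: [0.6217, -0.2143, 0.057]
tool_rot: [0.831, 1.557, -0.315]
force: [-0.2, -0.1, 0.7]
width: -0.002
```

```bash
python3 -c "
from h import *
rep(-.168,0,.052)
from bench import arm
print(arm.read_state()['qpos'])"
```

```text
t 4.075 p [ 0.6217 -0.2143  0.057 ] base [-0.1729 -0.0053] F [-0.2 -0.1  0.7] w -0.00218494998227708
tool axes
 [[ 0.013  0.911  0.413]
 [-0.004  0.413 -0.911]
 [-1.     0.01   0.009]]
turn(tool) [ 0.0014  0.0092 -0.0101] shift after turn [ 0.005  -0.0053 -0.0049]
turn(tool) [-3.1401  0.0159  0.0145] shift after turn [0.005  0.0053 0.0049]
shift in current tool [ 0.0049 -0.0053 -0.005 ]
[-3.32079660e-01  5.39429478e-01  2.57543926e-02  1.04341549e+00
  2.40942582e-04  8.13064746e-01]
```

jog_arm(
  plan="0.003 -0.005 -0.005 0 0.009 -0.01; 0.003 0 0 0 0 0; 0 0 0 0 0 0",
)

```text
time: 4.45
eef_pos: [0.6148, -0.2117, 0.051]
tool_rot: [-1.613, 1.571, -2.758]
force: [-0.2, 0.1, 0.4]
width: -0.004
```

jog_arm(
  plan="0.004 0 0 0 0 0; 0 0 0 0 0 0",
)

```text
time: 4.7
eef_pos: [0.6149, -0.2117, 0.0467]
tool_rot: [-0.827, 1.571, -1.972]
force: [-0.5, 0.3, -0.5]
width: 0.0
```

jog_arm(
  plan="0.003 0 0 0 0 0; 0 0 0 0 0 0",
)

```text
time: 4.95
eef_pos: [0.6149, -0.2117, 0.0435]
tool_rot: [-0.477, 1.571, -1.623]
force: [0.3, 0.3, -0.5]
width: 0.001
```

jog_arm(
  plan="0.003 0 0 0 0 0; 0 0 0 0 0 0",
)

```text
time: 5.2
eef_pos: [0.615, -0.2117, 0.0403]
tool_rot: [-0.383, 1.571, -1.528]
force: [-0.1, 0.3, 0.5]
width: 0.001
```

```bash
python3 -c "
from h import *
from bench import arm
import cv2
C=arm.camera('side');c=C['frame'][:,:,::-1];d=arm.camera('top')['frame'][:,:,::-1]
a=cv2.resize(c[60:200,250:400],None,fx=2.66,fy=2.66);b=cv2.resize(d[80:220,365:515],None,fx=2.66,fy=2.66)
cv2.imwrite('pics/h2.png',cv2.hconcat([a,b]))
def proj(p,C):
    rc=R.from_euler('xyz',C['rotation']).as_matrix();q=rc.T@(p-C['origin'])*[1,-1,-1];q=C['mtx']@q;return (q[:2]/q[2])
for n,(x,y,z) in dict(panT=(-.145,0,.086),panL=(-.145,-.135,.086),panR=(-.145,.135,.086),plate=(-.195,0,.036),tip=(-.168,0,.086)).items():print(n,(proj(ORG+x*ex+y*ey+[0,0,z],C)-[250,60])*2.66)
"
```

```text
panT [188.40892956 225.84485368]
panL [ 40.11328427 223.60513488]
panR [336.16388614 228.07640644]
plate [185.86613174 240.55482779]
tip [187.97632664 212.04459964]
```

View pics/h2.png

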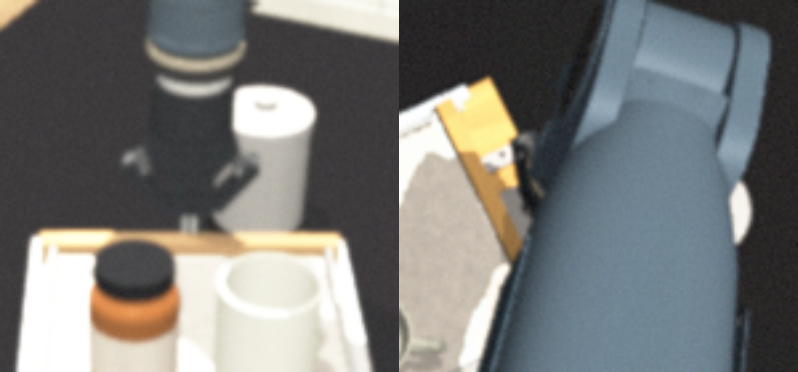

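jog_arm(
  plan="0.003 0 0 0 0 0; 0 0 0 0 0 0",
)

```text
time: 5.55
eef_pos: [0.6152, -0.2119, 0.0375]
tool_rot: [0.586, 1.57, -0.559]
force: [-0.7, 0.5, 0.6]
width: 0.001
```

jog_arm(
  plan="0.003 0 0 0 0 0; 0 0 0 0 0 0",
)

```text
time: 5.8
eef_pos: [0.6152, -0.2119, 0.0342]
tool_rot: [0.633, 1.57, -0.513]
force: [-0.1, 0.2, -0.5]
width: -0.001
```

Run:
```python
from h import *
import cv2
from bench import arm
C=arm.camera('side');D=arm.camera('top')
def proj(p,C):
    rc=R.from_euler('xyz',C['rotation']).as_matrix();q=rc.T@(p-C['origin'])*[1,-1,-1];q=C['mtx']@q;return (q[:2]/q[2])
for dz in(0,.014,.027,-.013):print(dz,(proj(np.array([.6148,-.2122,.1042-dz]),C)-[200,60])*1.6)
# overlay model onto initial images
out=[]
for n,CC,(u0,v0,w,h) in(('side0',C,(235,130,180,160)),('top0',D,(265,100,190,170))):
    im=cv2.imread(f'pics/{n}.png');f=3 if n[0]=='s' else 3
    im=cv2.resize(im[v0:v0+h,u0:u0+w],None,fx=f,fy=f,interpolation=cv2.INTER_CUBIC)
    for x,y,z,c in[(-.2,-.15,.016,0),(-.2,.15,.016,0),(.2,.15,.016,0),(.2,-.15,.016,0),(-.195,-.03,.036,1),(-.195,.03,.036,1),(-.145,-.135,.086,2),(-.145,.135,.086,2),(-.127,-.135,.086,2),(-.127,.135,.086,2)]:
        p=(proj(ORG+x*ex+y*ey+[0,0,z],CC)-[u0,v0]+.5)*f
        cv2.drawMarker(im,tuple(int(i) for i in p),[(0,0,255),(0,255,0),(255,0,0)][c],0,9,1)
    out.append(im[:480])
H=min(o.shape[0] for o in out);im=cv2.hconcat([o[:H] for o in out]);im=cv2.resize(im,None,fx=800/im.shape[1],fy=800/im.shape[1]);print(im.shape)
cv2.imwrite('pics/ov.png',im)
print(arm.read_state()['joint_torque'])
```

```text
0 [193.54999427 117.3972774 ]
0.014 [193.25985935 125.17982025]
0.027 [192.99414258 132.30737361]
-0.013 [193.8231761  110.06948212]
(346, 800, 3)
[ 8.71981829e-04 -7.37074828e+01  3.08628201e+01 -1.82562863e-02
 -6.20465253e-04 -5.32903556e-06]
```

View pics/ov.png

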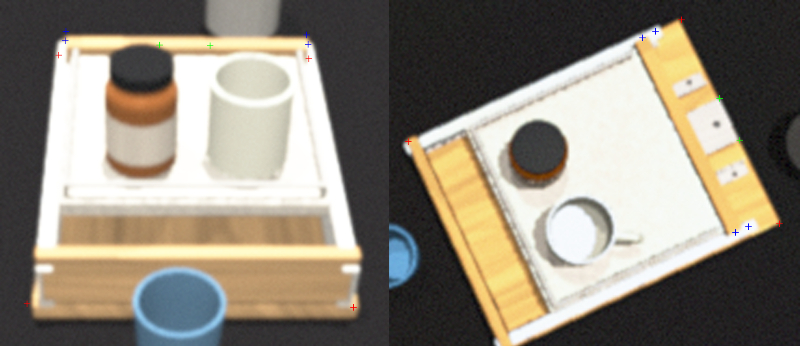

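jog_arm(
  plan="0.002 0 0 0 0 0; 0 0 0 0 0 0",
)

```text
time: 6.15
eef_pos: [0.6155, -0.2119, 0.0325]
tool_rot: [0.695, 1.57, -0.45]
force: [0.2, 0.3, -0.2]
width: 0.001
```

jog_arm(
  plan="0.002 0 0 0 0 0; 0 0 0 0 0 0",
)

```text
time: 6.4
eef_pos: [0.6155, -0.2119, 0.0303]
tool_rot: [0.693, 1.569, -0.452]
force: [0.8, -0.1, 0.3]
width: 0.001
```

Run:
```python
import cv2,numpy as np
im=cv2.imread('pics/h1.png')[:180,100:300]
im=cv2.resize(im,None,fx=4,fy=4,interpolation=cv2.INTER_CUBIC);im=cv2.GaussianBlur(im,(9,9),0)
cv2.imwrite('pics/h1e.png',np.clip(im[:600].astype(float)*3,0,255).astype(np.uint8))
```

```text
(no output)
```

View pics/h1e.png

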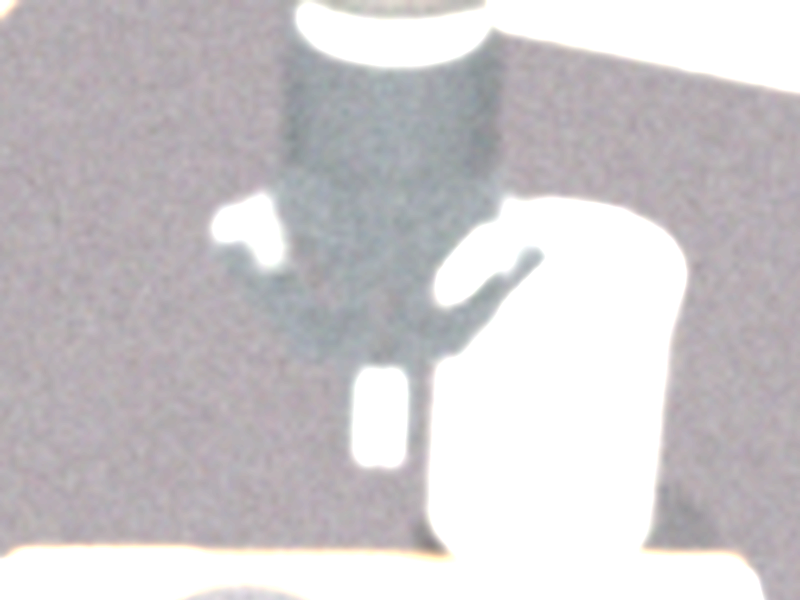

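Run:
```python
from h import *
import cv2
from bench import arm
D=arm.camera('top');C=arm.camera('side')
def proj(p,C):
    rc=R.from_euler('xyz',C['rotation']).as_matrix();q=rc.T@(p-C['origin'])*[1,-1,-1];q=C['mtx']@q;return (q[:2]/q[2])
im=cv2.imread('pics/top0.png')[300:400,480:640];im=cv2.resize(im,None,fx=2.5,fy=2.5,interpolation=cv2.INTER_CUBIC)
im=np.clip(im*2.5,0,255).astype(np.uint8)
for dz,c in((-.014,(0,0,255)),(0,(0,255,0)),(.1,(255,0,0)),(-.22,(255,0,255))):
    p=(proj(np.array([.1348,-.507,.22+dz]),D)-[480,300])*2.5;print(p);cv2.drawMarker(im,tuple(int(i) for i in p),c,0,11,1)
s=C['frame'][:,:,::-1][90:190,250:410];s=np.clip(cv2.resize(s,None,fx=2.5,fy=2.5,interpolation=cv2.INTER_CUBIC)*2.5,0,255).astype(np.uint8)
p0=arm.read_state()['eef_pos']
for dz,c in((-.014,(0,0,255)),(0,(0,255,0)),(.059,(255,0,0))):
    p=(proj(p0+[0,0,dz],C)-[250,90])*2.5;cv2.drawMarker(s,tuple(int(i) for i in p),c,0,11,1)
cv2.imwrite('pics/ck.png',cv2.hconcat([im,s]))
```

```text
[198.03100826 127.70578144]
[206.07848725 131.78548038]
[270.93874929 164.66662768]
[101.18084121  78.60723467]
```

View pics/ck.png

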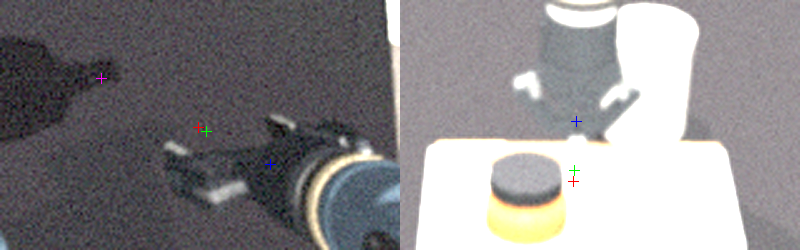

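jog_arm(
  plan="0.002 0 0 0 0 0; 0 0 0 0 0 0",
)

```text
time: 6.75
eef_pos: [0.6156, -0.212, 0.0284]
tool_rot: [0.747, 1.569, -0.398]
force: [0.3, -0.3, 1.6]
width: -0.001
```

jog_arm(
  plan="0.002 0 0 0 0 0; 0 0 0 0 0 0",
)

```text
time: 7.0
eef_pos: [0.6156, -0.212, 0.0263]
tool_rot: [0.745, 1.569, -0.4]
force: [-0.5, 0.4, 0.5]
width: -0.001
```

jog_arm(
  plan="0.002 0 0 0 0 0; 0 0 0 0 0 0",
)

```text
time: 7.25
eef_pos: [0.6159, -0.212, 0.0246]
tool_rot: [0.763, 1.568, -0.383]
force: [-1.3, 0.9, 2.7]
width: -0.001
```

jog_arm(
  plan="0.002 0 0 0 0 0; 0 0 0 0 0 0",
)

```text
time: 7.5
eef_pos: [0.6159, -0.2121, 0.0229]
tool_rot: [0.764, 1.568, -0.381]
force: [-1.4, 0.5, 4.7]
width: 0.001
```

jog_arm(
  plan="0.002 0 0 0 0 0; 0 0 0 0 0 0",
)

```text
time: 7.75
eef_pos: [0.6159, -0.2121, 0.0211]
tool_rot: [0.778, 1.568, -0.367]
force: [-1.7, -0.1, 4.1]
width: 0.001
```

jog_arm(
  plan="0.003 0 0 0 0 0; 0 0 0 0 0 0",
)

```text
time: 8.0
eef_pos: [0.616, -0.2121, 0.0183]
tool_rot: [0.779, 1.568, -0.367]
force: [-1.0, 0.5, 6.2]
width: -0.001
```

jog_arm(
  plan="0.003 0 0 0 0 0; 0 0 0 0 0 0",
)

```text
time: 8.25
eef_pos: [0.6159, -0.2121, 0.0158]
tool_rot: [0.788, 1.567, -0.358]
force: [-1.9, 1.2, 7.5]
width: 0.005
```

jog_arm(
  plan="0.0015 0 0 0 0 0; 0 0 0 0 0 0",
)

```text
time: 8.5
eef_pos: [0.616, -0.2121, 0.015]
tool_rot: [0.792, 1.567, -0.353]
force: [-2.0, 1.1, 7.0]
width: 0.002
```

jog_arm(
  plan="0.001 0 -0.005 0 0 0; 0.0005 0 -0.005 0 0 0; 0.0005 0 -0.005 0 0 0; 0.0005 0 -0.005 0 0 0",
)

```text
time: 9.0
eef_pos: [0.6136, -0.2001, 0.0162]
tool_rot: [0.441, 1.55, -0.708]
force: [1.7, -4.6, 7.1]
width: 0.002
```

```bash
python3 -c "
from h import *
rep(-.089,0,.0145)"
```

```text
t 9.0 p [ 0.6136 -0.2001  0.0162] base [-0.1566 -0.0037] F [ 1.7 -4.6  7.1] w 0.0020257672745215777
tool axes
 [[ 0.016  0.912  0.41 ]
 [-0.013  0.41  -0.912]
 [-1.     0.009  0.019]]
turn(tool) [-0.0018  0.0186 -0.0088] shift after turn [ 0.0017 -0.0037 -0.0676]
turn(tool) [ 3.1396 -0.0138 -0.0292] shift after turn [0.0017 0.0037 0.0676]
shift in current tool [ 0.0004 -0.0038 -0.0676]
```

jog_arm(
  plan="0.002 -0.002 -0.006 0 0.008 -0.004; 0.001 -0.001 -0.006 0 0.006 -0.002; 0.001 0 -0.006 0 0.004 0; 0.001 0 -0.006 0 0.004 0",
)

```text
time: 9.5
eef_pos: [0.609, -0.1871, 0.0159]
tool_rot: [0.606, 1.551, -0.546]
force: [1.6, -8.9, 6.8]
width: 0.001
```

```bash
python3 -c "
from h import *
rep(-.089,0,.0145)"
```

```text
t 9.5 p [ 0.609  -0.1871  0.0159] base [-0.1428 -0.0049] F [ 1.6 -8.9  6.8] w 0.0010273486293690783
tool axes
 [[ 0.017  0.913  0.407]
 [-0.01   0.407 -0.913]
 [-1.     0.011  0.016]]
turn(tool) [-0.0053  0.0165 -0.0113] shift after turn [ 0.0014 -0.0049 -0.0538]
turn(tool) [ 3.1362 -0.0178 -0.0258] shift after turn [0.0014 0.0049 0.0538]
shift in current tool [ 0.0004 -0.0051 -0.0538]
```

jog_arm(
  plan="0.002 -0.002 -0.007 0 0.008 -0.004; 0.001 -0.001 -0.007 0 0.006 -0.002; 0.001 -0.001 -0.007 0 0.004 -0.002; 0.001 -0.001 -0.007 0 0.004 -0.002; 0.001 -0.001 -0.007 0 0.004 0",
)

```text
time: 10.12
eef_pos: [0.6008, -0.168, 0.0159]
tool_rot: [0.679, 1.548, -0.477]
force: [2.3, -7.2, 6.7]
width: -0.002
```

```bash
python3 -c "
from h import *
rep(-.089,0,.0145)"
```

```text
t 10.125 p [ 0.6008 -0.168   0.0159] base [-0.1221 -0.0052] F [ 2.3 -7.2  6.7] w -0.0022380225421552275
tool axes
 [[ 0.02   0.915  0.402]
 [-0.01   0.402 -0.915]
 [-1.     0.014  0.018]]
turn(tool) [-0.0103  0.0177 -0.0141] shift after turn [ 0.0014 -0.0052 -0.0331]
turn(tool) [ 3.1311 -0.0221 -0.0277] shift after turn [0.0014 0.0052 0.0331]
shift in current tool [ 0.0008 -0.0056 -0.0331]
```

jog_arm(
  plan="0.002 -0.002 -0.007 -0.004 0.009 -0.006; 0.001 -0.001 -0.007 0 0.006 -0.003; 0.001 -0.001 -0.007 0 0.004 -0.002; 0.001 -0.001 -0.007 0 0.004 -0.002; 0.001 -0.001 -0.007 0 0.004 0",
)

```text
time: 10.75
eef_pos: [0.5926, -0.1485, 0.0159]
tool_rot: [0.676, 1.549, -0.481]
force: [2.3, -7.0, 7.7]
width: -0.002
```

jog_arm(
  plan="0.002 -0.002 -0.007 -0.004 0.009 -0.006; 0.001 -0.001 -0.007 0 0.006 -0.003; 0.001 -0.001 -0.007 0 0.004 -0.002",
)

```text
time: 11.12
eef_pos: [0.589, -0.1405, 0.0157]
tool_rot: [0.431, 1.547, -0.727]
force: [10.2, -41.1, -3.9]
width: 0.003
```

```bash
python3 -c "
from h import *
rep(-.089,0,.0145)"
```

```text
t 11.125 p [ 0.589  -0.1405  0.0157] base [-0.0922 -0.0059] F [ 10.2 -41.1  -3.9] w 0.0025457426195399733
tool axes
 [[ 0.018  0.916  0.401]
 [-0.016  0.402 -0.916]
 [-1.     0.01   0.022]]
turn(tool) [-0.0109  0.022  -0.01  ] shift after turn [ 0.0012 -0.0059 -0.0032]
turn(tool) [ 3.1304 -0.0156 -0.0344] shift after turn [0.0012 0.0059 0.0032]
shift in current tool [ 0.0011 -0.0059 -0.0032]
```

jog_arm(
  plan="0.001 0 0.004 0 0 0; 0 0 0.003 0 0 0; -0.005 0 0.002 0 0 0; -0.01 0 0 0 0 0; -0.015 0 0 0 0 0",
)

```text
time: 11.75
eef_pos: [0.5916, -0.1473, 0.0455]
tool_rot: [0.519, 1.55, -0.638]
force: [-0.1, 0.7, -0.5]
width: -0.0
```

jog_arm(
  plan="-0.03 0 0 0 0 0; -0.04 0 0 0 0 0; -0.05 0 0 0 0 0; -0.05 0 0 0 0 0; -0.03 0 0 0 0 0",
)

```text
time: 12.38
eef_pos: [0.5866, -0.1447, 0.2536]
tool_rot: [0.431, 1.55, -0.726]
force: [0.3, 0.4, 0.4]
width: -0.001
```

```bash
python3 -c "
from h import *
rep(-.168,0,.2)"
```

```text
t 12.375 p [ 0.5866 -0.1447  0.2536] base [-0.095  -0.0019] F [0.3 0.4 0.4] w -0.0005685179333600626
tool axes
 [[ 0.015  0.916  0.401]
 [-0.014  0.402 -0.916]
 [-1.     0.009  0.019]]
turn(tool) [-0.011   0.0186 -0.0084] shift after turn [ 0.0536 -0.0019  0.073 ]
turn(tool) [ 3.1304 -0.0132 -0.0291] shift after turn [ 0.0536  0.0019 -0.073 ]
shift in current tool [ 0.0549 -0.0016  0.072 ]
```

jog_arm(
  plan="0 -0.02 0.05 0 0 0; 0 -0.02 0.05 0 0 0; 0 -0.02 0.05 0 0 0; 0 -0.02 0.05 0 0 0; 0 -0.02 0.05 0 0 0",
)

```text
time: 13.0
eef_pos: [0.5975, -0.4175, 0.2675]
tool_rot: [0.533, 1.54, -0.617]
force: [1.8, -0.4, 0.1]
width: 0.003
```

jog_arm(
  plan="0 -0.04 0.04 0 0 0; 0 -0.04 0.04 0 0 0; 0 -0.04 0.04 0 0 0; 0 0 0 0 0 0",
)

```text
time: 13.5
eef_pos: [0.5326, -0.5845, 0.2687]
tool_rot: [0.488, 1.54, -0.665]
force: [0.1, 0.2, -0.3]
width: -0.004
```

Run:
```python
from bench import arm
import cv2
s=arm.read_state();print(s['time'],s['eef_pos'],s['force'])
c=arm.camera('side')['frame'][:,:,::-1];d=arm.camera('top')['frame'][:,:,::-1]
cv2.imwrite('pics/top9.png',d);cv2.imwrite('pics/side9.png',c)
a=cv2.resize(c[90:330,240:410],(425,600));b=cv2.resize(d[90:290,250:510][:,125:],(375,556),interpolation=cv2.INTER_CUBIC) if 0 else cv2.resize(d[95:275,255:515],(780,540),interpolation=cv2.INTER_CUBIC)
cv2.imwrite('pics/f1.png',b)
```

```text
13.5 [ 0.5326378  -0.58447312  0.26874018] [ 0.12897747  0.24170906 -0.33221616]
```

View pics/f1.png

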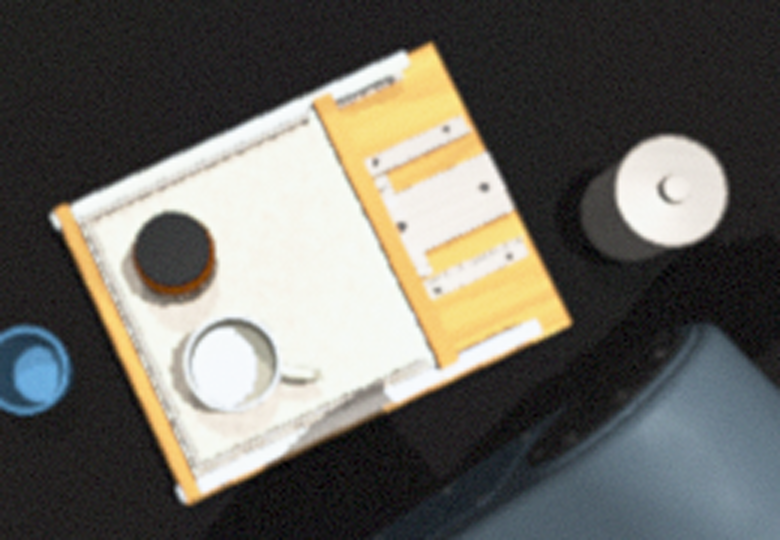

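The top view shows the shelf against the rear board. The pins are clear of the panel, in front of it, at crop (383,183) and (425,268). The mug and jar are upright, and the canister (672,190) and tumbler (28,370) are at their first pixels. Next I'll check numerically that the plate is up and nothing else moved.

Run:
```python
from h import *
import cv2
a=cv2.imread('pics/top0.png',0).astype(np.float32);b=cv2.imread('pics/top9.png',0).astype(np.float32)
for n,(u0,v0,u1,v1) in dict(plate_end=(410,140,430,172),canister=(440,130,505,190),tumbler=(244,198,284,240)).items():
    print(n,cv2.phaseCorrelate(a[v0:v1,u0:u1].copy(),b[v0:v1,u0:u1].copy()))
p=[crop(316,100,.086),crop(438,366,.086)];q=[crop(372,80,.086),crop(496,340,.086)]
for i in p+q:print('panel inner edge base x',round(float(ex@(i-ORG)),4),'joint',round(float(ex@(i-ORG))+.127,4))
for c in((383,183),(425,268)):print('pin if z=.048',[round(float(e@(crop(*c,.048)-ORG)),4) for e in(ex,ey)],' z=.036',round(float(ex@(crop(*c,.036)-ORG)),4))
```

```text
plate_end ((0.03565715480616838, 0.0098681872319073), 0.9996438845992088)
canister ((-0.012976988229048914, -0.03832946238762602), 0.9096150404877132)
tumbler ((-0.14197939366133028, 0.6498744669164047), 0.9102049371931288)
panel inner edge base x -0.0601 joint 0.0669
panel inner edge base x -0.0582 joint 0.0688
panel inner edge base x -0.114 joint 0.013
panel inner edge base x -0.1149 joint 0.0121
pin if z=.048 [-0.0902, -0.0418]  z=.036 -0.0924
pin if z=.048 [-0.0919, 0.0463]  z=.036 -0.0941
```

```bash
python3 -c "
from bench import arm
print(arm.finish_job())"
```

```text
the job is handed in; nothing more can be done
None
```

I pressed the thumb plate down about 9–10 mm with the shut fingertips and held it down. I then pushed the front panel to the rear stop, where the push force jumped to about 42 N. Finally I backed off, lifted clear and handed the job in at about 13.6 s; the hand-in gives no verdict.

**Last checks, from the top view:**
- **Shelf:** the joint reads about 0.067–0.069 m, up from about 0.012 m at the start. That puts it fully home, within camera error.
- **Catch:** the free end of the thumb plate moved 0.04 px from its first picture, so the catch has sprung back up. Both lock pins show in front of the panel, at x about -91 mm.
- **Mug and jar:** both stand upright on the shelf.
- **Canister:** it shifted 0.04 px, so it did not move.
- **Tumbler:** it reads a shift of 0.65 px, at most about 2 mm. This may only be the lighting, and the limit is 20 mm.
- **Robot:** it is clear, with no contact force.

**What disagreed:** the plate was first felt with the TCP at about z = 25 mm, where the stated 14 mm fingertip offset predicted 50 mm. The shut fingertips therefore stood roughly 11 mm behind the TCP. The side camera picture also showed the tips higher than stated, so I found the contact by force in small steps.

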